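# Pin the hold-down bar of a vial holder

## Robot

A 6-joint arm with a two-finger parallel gripper is mounted at the origin on a cart in front of the work surface, level with it; the furniture and walls round the work are solid. World frame = base frame: x ahead of the robot, y to its left, z up, the work surface at z = 0. Lengths are in mm, angles in degrees, forces in N, time in s.
With the tool pointing down it reaches from about 350 to 850 mm from the base axis. Payload 8.1 kg.
Tool frame: the origin (TCP) lies midway between the tips of the shut fingers; the grasp point (between the pads) lies 19 mm behind it (r.tcp_to_grasp is the distance from the TCP to the grasp point, in mm); z points along the fingers, y is the direction in which the jaws open and shut (so a half turn about z gives the same grasp; the last joint's range is limited). The gripper opens to 85 mm and grips with 20 to 120 N. Pads are 22 mm wide; open, the fingers measure 114 mm over their backs; the gripper's body (76 mm by 85 mm) begins 54 mm behind the grasp point. The pads swing forward as they close: fully open they stand 13 mm farther back than shut.
Start: joints at [-72.044, 7.471, 85.268, -0, 87.261, -4.893], TCP at [233.008, -552.913, 201.192] pointing down, gripper open.
Joint ranges: [-169.43, 169.43], [-51.17, 129.36], [1.28, 143.12], [-76.62, 256.62], [0, 156.53], [-152.29, 152.29]. Speed limits (degrees/s): [136.94, 136.94, 159.86, 180, 180, 180].

## Interface

Orientations are given as [roll, pitch, yaw] about the fixed x, y, z axes, in that order (R = Rz(yaw) Ry(pitch) Rx(roll)).
In Python, from bench import r gives the robot as it stands.
- The arm moves only by the tool jog_arm, never from a script. Its argument "targets" is a list of rows, each a list of 7 numbers: the shift along the tool's x, y, z in m, then the turn, a rotation vector about the tool's x, y, z in rad, then the closure, from 0 (fully open) to 1 (shut). In form: [[dx, dy, dz, wx, wy, wz, claw], ...]. A call has 1 to 5 rows; each row is the pose to reach, as a shift and turn from the pose commanded when the call began, along the tool's axes at that moment; what a row does not reach only later rows make up. A row lasts 1/12 s, in which the tool goes at most 41.7 mm and 7.16 degrees, less where a joint would pass 70% of its speed; a pose out of reach is approached as far as the arm can. A call with a gripper value outside its range is refused whole. The fingers move at their own pace and stop on an object; "newtons" is the grip in N (left out, the last holds). Time passes only in rows, so rows that repeat a pose let the fingers close. It gives the time, the measured TCP pose, the force and the opening at its end, in the units of the state.
- r.sense(): the state, without advancing time (a new reading comes with each control period).
- r.snapshot(name): name is "scene" or "top"; returns a dict with "pixels" (480x640x3 uint8, red, green, blue), "fx", "fy", "cx", "cy" (pixels), "origin" and "attitude" of the camera in the world. Camera axes: x right, y down, z forward; pixel columns grow to the right and rows downward; lengths in mm; the calibration is good to about 2 mm. A picture is of the moment at which its call begins. There is no depth.
- r.hand_in(): hands the job in, once; it reports no verdict.
The state is a dict: "time": time; "joint_pos": joint angles; "qd": joint speeds; "joint_efforts": joint torques, N m; "tool_pos": TCP position; "tcp_rot": TCP orientation; "ft_force": force on the tool from outside, world axes, zero at the start; "wrist_torque": the same for the moment, N m; "finger_gap": finger opening in mm.
Only numpy, scipy, OpenCV 4.12 (cv2) and the standard library are available. Lean on these libraries where they do the work, as an engineer would, in place of code of your own. Each camera call takes 0.05 s, during which the arm holds its last target.

## Task

Lock the two vials into their transport holder: swing the steel hold-down bar by its black knob back over the vials until the hole in the bar lies over the hole in the holder's round brass boss. Then take the long pin with the red head from the grey pin stand (the blue-headed pin beside it is too short) and push it straight down through both holes until its collar rests on the bar, and let go.

Things in the scene. Friction and masses are not known exactly. Their poses are not given: they have to be found in the camera images.
- socket (a point): Centre of the mouth of the 26 mm hole (straight down, 72 mm deep) in the round brass boss, 44 mm wide, on the white vial holder (fixed block 164x72x50 mm). 72 mm above the desk. x points along the holder away from the bar's pivot, z up; the pivot's vertical axis is 110 mm from this point along -x.
- bar (a joint): Angle of the steel hold-down bar (196x46x8 mm, top 84 mm above the desk) about its vertical pivot. 0: its 30 mm hole, 110 mm from the pivot, is exactly over the socket. Positive: turned clockwise seen from above, towards the robot (starts 0.5 to 1.0 rad). No stop at 0 (turns on to -0.6); friction of 0.1 N m holds it where it is left.
- bar_knob (a point): Half-way up the upright round black knob at the free end of the bar: 18 mm wide (22 mm at its foot), 44 mm high, 160 mm from the pivot, 50 mm beyond the bar's hole. This point is 26 mm above the bar's top, 110 mm above the desk.
- red_pin_grip (a point): Centre of the pin's red head (24 mm wide, 43 high), 26 mm above its collar (44 wide, 6 thick); z up. Shank below the collar 14 mm wide, 44 long, last 14 mm tapered to 6. 80 g. It stands loose in a grey stand (fixed, 150x60x52 mm), collar on the stand's top, this point 84 mm above the desk; a blue-headed pin stands 90 mm away. Home in the holder, this point is 44 mm above the socket point.

How it is judged:
By the outcome, as a careful person would: the job done as asked, in the order asked, and still so for the second after the job is handed in, with the robot touching nothing.
It also fails if it takes over 56 s, if anything falls off the work surface, if the arm or the gripper's body presses on something with over 40 N, if the wrist force passes 120 N, or if a joint passes its speed limit or range.

## Working session

There is one attempt and no reset: what is moved stays moved. The work goes in short steps, Python scripts to look and compute and a tool call to move; the robot and the scene stay as the last step left them, time stands still between calls to the robot, and variables do not carry over. Pictures are saved under pics/ and viewed, and the job is handed in when it is done.

Besides the shell and the picture viewer there is one more tool, called after "Emit:" in YAML: its name, and indented under it one key for each argument. jog_arm: Moves the arm, as the interface text tells. Its arguments: {"type":"object","properties":{"targets":{"type":"array","items":{"type":"array","items":{"type":"number"}}},"newtons":{"type":"number"}},"required":["targets"]}

```bash
ls; mkdir -p pics; python3 - <<'E'
from bench import r
import cv2,json
s=r.sense();print(s)
for n in("scene","top"):
    d=r.snapshot(n);cv2.imwrite(f"pics/{n}0.png",d["pixels"][:,:,::-1]);print({k:v for k,v in d.items() if k!="pixels"})
E
```

```text
pics
{'time': 0.0, 'joint_pos': array([-7.20444076e+01,  7.51629581e+00,  8.53300314e+01, -5.05989583e-04,
        8.72609768e+01, -4.89127025e+00]), 'qd': array([ 0.09532887, -0.05189995,  0.0166736 ,  0.05217963,  0.03533967,
       -0.08539767]), 'joint_efforts': array([-9.35417884e-04, -5.69408011e+01, -5.00549126e+01, -1.88404501e-04,
        1.49724819e-02, -3.85111991e-05]), 'tool_pos': array([ 232.80774415, -552.33106685,  200.12489119]), 'tcp_rot': array([-1.79893044e+02, -8.64575513e-03,  2.28468792e+01]), 'ft_force': array([ 0.72006986,  0.56139044, -0.13690377]), 'wrist_torque': array([-0.03813742,  0.01798666,  0.00530254]), 'finger_gap': 85.46207457518433}
{'fx': 462.4870571758931, 'fy': 462.4870571758931, 'cx': 319.19325981584336, 'cy': 239.9330137463141, 'origin': array([ 308.34800886, -429.66972624,  809.19487514]), 'attitude': array([-142.76848091,   -0.69483091,  -26.00346923])}
{'fx': 506.07802670512507, 'fy': 506.07802670512507, 'cx': 313.51282216581853, 'cy': 242.68413777820646, 'origin': array([ 412.97377754,   30.05155223, 1184.91170094]), 'attitude': array([-174.22235874,   -1.41879647,  -89.28814234])}
```

View pics/scene0.png

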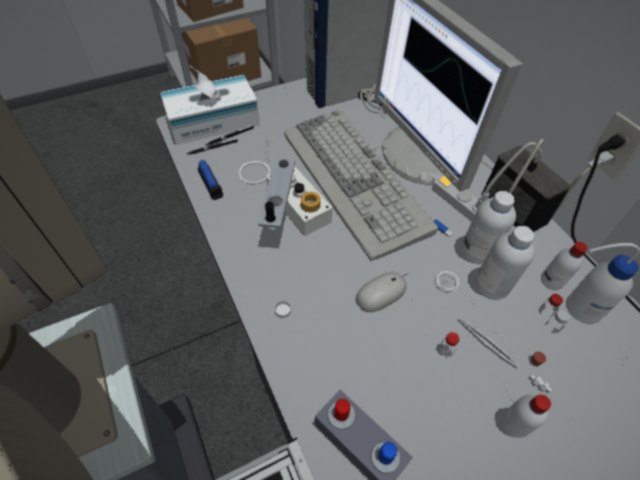

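View pics/top0.png

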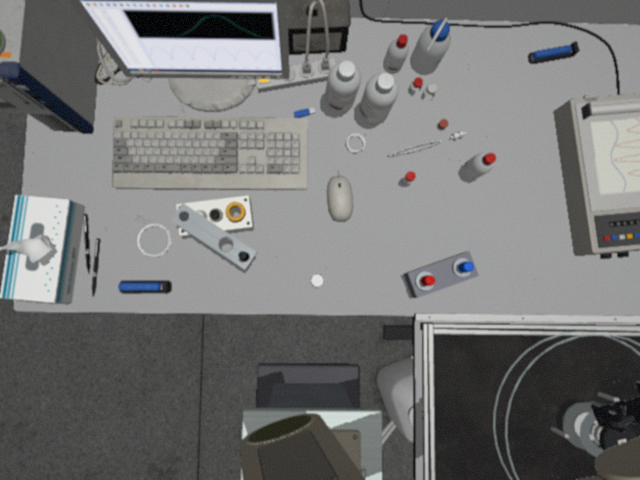

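Top view: the bar runs from its pivot at about (183,213) to the knob at (244,257). The brass boss is at (235,211), the red head at (428,281) and the blue head at (464,267). I'll zoom in for precise pixels.

```bash
cat > h.py <<'E'
import numpy as np
from scipy.spatial.transform import Rotation as Ro
def ray(d,u,v):
    R=Ro.from_euler('xyz',d['attitude'],degrees=True).as_matrix()
    return R@np.array([(u-d['cx'])/d['fx'],(v-d['cy'])/d['fy'],1.]),np.array(d['origin'])
def at(d,u,v,z):
    k,o=ray(d,u,v);return o+k*(z-o[2])/k[2]
def proj(d,p):
    R=Ro.from_euler('xyz',d['attitude'],degrees=True).as_matrix()
    c=R.T@(np.array(p)-d['origin']);return d['cx']+d['fx']*c[0]/c[2],d['cy']+d['fy']*c[1]/c[2]
E
python3 - <<'E'
from bench import r
import cv2,pickle,numpy as np
D={}
for n in("scene","top"): D[n]=r.snapshot(n)
pickle.dump(D,open("d0.pkl","wb"))
t=D["top"]["pixels"][:,:,::-1];s=D["scene"]["pixels"][:,:,::-1]
f=lambda a,x,y,w,h,k:cv2.resize(a[y:y+h,x:x+w],None,fx=k,fy=k,interpolation=cv2.INTER_CUBIC)
A=np.vstack([f(t,170,190,100,85,4),]);B=f(t,395,240,100,85,4)
C=f(s,250,150,100,100,4)[:340];E=f(s,310,385,100,85,4)
cv2.imwrite("pics/z0.png",cv2.resize(np.vstack([np.hstack([A,B])]),None,fx=1,fy=1))
cv2.imwrite("pics/z1.png",np.hstack([C,E]))
E
```

```text
(no output)
```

View pics/z0.png

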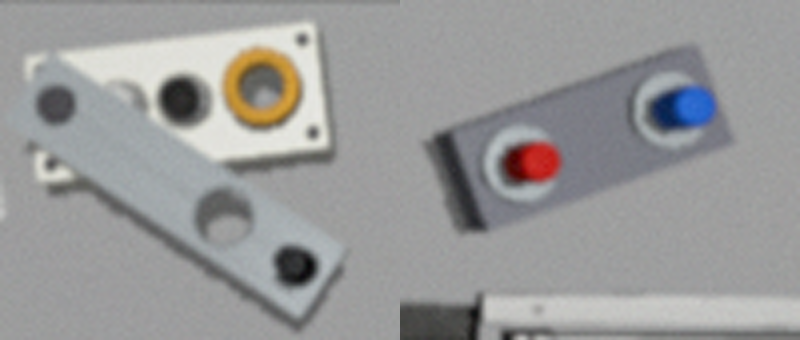

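View pics/z1.png

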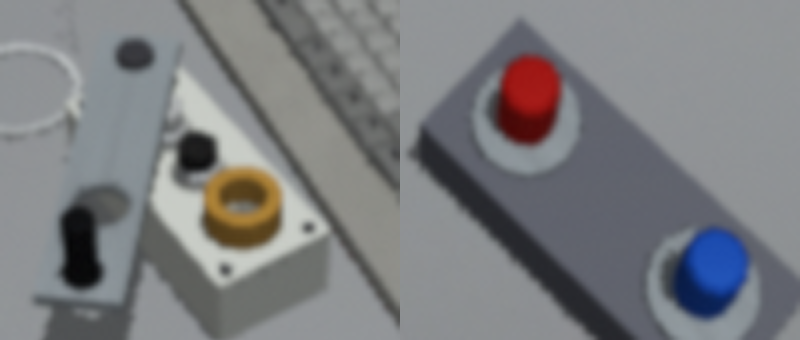

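```bash
cat > m.py <<'E'
from h import *
import pickle,sys
D=pickle.load(open("d0.pkl","rb"))
P={'boss':(72,(235.2,211.2),(310.6,198.7)),'pivot':(84,(183.7,215.7),(283.6,163.4)),'hole':(84,(225.6,243.2),(276,200.7)),
'knobtop':(132,(243.9,255.9),(269.4,204)),'headtop':(105.5,(430.4,279.9),(342.7,406)),'collar':(58,(425.1,280.3),(341.4,414.5)),'bluecollar':(58,(463.8,267.3),(385.8,456.5))}
for k,(z,a,b) in P.items():
    p,q=at(D['top'],*a,z),at(D['scene'],*b,z);P[k]=(p+q)/2
    print(k,p.round(1),q.round(1))
f=lambda a,b:np.linalg.norm((P[a]-P[b])[:2]).round(1)
print(f('boss','pivot'),f('hole','pivot'),f('knobtop','pivot'),f('collar','bluecollar'))
an=lambda a,b:np.degrees(np.arctan2(*(P[b]-P[a])[1::-1]))
print(an('pivot','boss'),an('pivot','hole'),an('pivot','knobtop'),an('collar','bluecollar'))
E
python3 m.py
```

```text
boss [593.5 178.4  72. ] [594.1 177.8  72. ]
pivot [579.8 288.6  84. ] [580.4 290.6  84. ]
hole [520.7 195.6  84. ] [521.3 194.   84. ]
knobtop [490.1 149.7 132. ] [492.3 150.2 132. ]
headtop [ 446.2 -246.6  105.5] [ 445.  -249.6  105.5]
collar [ 446.6 -246.9   58. ] [ 446.1 -248.3   58. ]
bluecollar [ 476.9 -334.5   58. ] [ 477.7 -332.2   58. ]
112.4 111.7 165.5 91.2
-82.98580696989094 -121.90980447650273 -122.48344045214216 -70.17447260114885
```

```bash
cat > go.py <<'E'
from bench import r
from h import *
import sys
def go(x,y,z,yaw):
    s=r.sense();p=np.array(s['tool_pos']);R=Ro.from_euler('xyz',s['tcp_rot'],degrees=True)
    G=Ro.from_euler('xyz',[180,0,yaw],degrees=True)
    d=R.inv().apply(np.array([x,y,z])-p);w=(R.inv()*G).as_rotvec()
    print("t",round(s['time'],2),"pos",p.round(1),np.round(s['tcp_rot'],2),"gap",round(s['finger_gap'],1),"F",s['ft_force'].round(1),"j",s['joint_pos'].round(0))
    print("shift m",(d/1000).round(4),"rot",w.round(4),"rows>=",max(np.linalg.norm(d)/41.7,np.degrees(np.linalg.norm(w))/7.16).round(1))
if __name__=="__main__": go(*map(float,sys.argv[1:]))
E
python3 go.py 494 152 200 58
```

```text
t 0.2 pos [ 232.9 -552.6  200.5] [-179.93   -0.     22.85] gap 85.5 F [ 0.1  0.3 -0.2] j [-72.   7.  85.  -0.  87.  -5.]
shift m [ 0.5142 -0.5479  0.0012] rot [-1.100e-03 -4.000e-04 -6.135e-01] rows>= 18.0
```

Emit:
jog_arm:
  targets:
    - [0.0257,-0.0274,0,0,0,0,0]
    - [0.0514,-0.0548,0,0,0,0,0]
    - [0.0771,-0.0822,0,0,0,0,0]
    - [0.1028,-0.1096,0,0,0,0,0]
    - [0.1285,-0.137,0,0,0,0,0]

```text
time: 0.62
tool_pos: [298.3, -375.0, 200.8]
tcp_rot: [-180.0, -0.0, 22.8]
ft_force: [0.5, 0.3, 0.7]
finger_gap: 85.6
```

Emit:
jog_arm:
  targets:
    - [0.0257,-0.0274,0,0,0,0,0]
    - [0.0514,-0.0548,0,0,0,0,0]
    - [0.0771,-0.0822,0,0,0,0,0]
    - [0.1028,-0.1096,0,0,0,0,0]
    - [0.1285,-0.137,0,0,0,0,0]

```text
time: 1.03
tool_pos: [363.6, -198.9, 201.2]
tcp_rot: [180.0, -0.0, 22.8]
ft_force: [-0.1, -0.8, -0.3]
finger_gap: 85.5
```

Emit:
jog_arm:
  targets:
    - [0.0257,-0.0274,0,0,0,0,0]
    - [0.0514,-0.0548,0,0,0,0,0]
    - [0.0771,-0.0822,0,0,0,0,0]
    - [0.1028,-0.1096,0,0,0,0,0]
    - [0.1285,-0.137,0,0,0,0,0]

```text
time: 1.45
tool_pos: [428.9, -22.6, 201.4]
tcp_rot: [180.0, -0.0, 22.8]
ft_force: [1.5, 0.0, 0.8]
finger_gap: 85.4
```

```bash
python3 go.py 494 152 180 58
```

```text
t 1.45 pos [428.9 -22.6 201.4] [ 1.7998e+02 -3.0000e-02  2.2850e+01] gap 85.4 F [1.5 0.  0.8] j [-10. -20. 111.  -0.  89.  57.]
shift m [ 0.1278 -0.1356  0.0214] rot [ 6.000e-04 -4.000e-04 -6.135e-01] rows>= 4.9
```

Emit:
jog_arm:
  targets:
    - [0.0256,-0.0271,0.004,0,0,-0.12,0]
    - [0.0511,-0.0542,0.008,0,0,-0.24,0]
    - [0.0767,-0.0814,0.012,0,0,-0.36,0]
    - [0.1022,-0.1085,0.016,0,0,-0.49,0]
    - [0.1278,-0.1356,0.0214,0,0,-0.613,0]

```text
time: 1.87
tool_pos: [494.1, 152.2, 179.8]
tcp_rot: [180.0, -0.0, 58.2]
ft_force: [1.0, -0.0, 1.2]
finger_gap: 85.7
```

```bash
cat > snap.py <<'E'
from bench import r
import cv2,pickle,numpy as np,sys
n,x,y,x2,y2=sys.argv[1],*map(int,sys.argv[2:6])
D={k:r.snapshot(k) for k in("scene","top")}
pickle.dump(D,open(n+".pkl","wb"))
f=lambda a,x,y:cv2.resize(a[y:y+120,x:x+100,::-1].copy(),None,fx=4,fy=4,interpolation=cv2.INTER_CUBIC)
cv2.imwrite(f"pics/{n}.png",np.hstack([f(D["top"]["pixels"],x,y),f(D["scene"]["pixels"],x2,y2)]))
E
python3 snap.py a1 190 180 230 140; python3 go.py 494 152 96 58
```

```text
t 1.97 pos [493.6 154.5 178. ] [-1.7985e+02  2.0000e-02  5.8350e+01] gap 85.3 F [-1.5 -0.6  0.3] j [ 12.  -5. 100.   0.  85.  43.]
shift m [-0.0019  0.0019  0.082 ] rot [-0.0027  0.0003  0.0061] rows>= 2.0
```

View pics/a1.png

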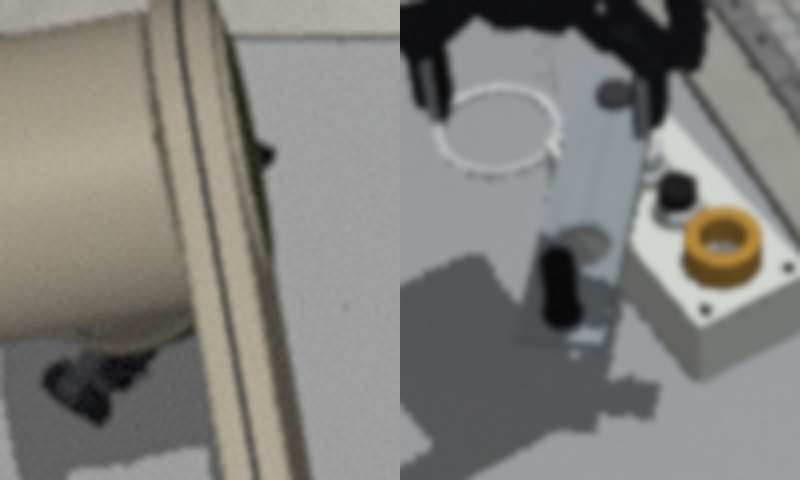

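The scene view shows the fingers straddling the knob at about (400 px crop, 560,290), with both tips beyond the bar's edges. The arm blocks the top camera here. Descending.

Emit:
jog_arm:
  targets:
    - [-0.0005,0.0005,0.025,0,0,0.003,0]
    - [-0.001,0.001,0.05,0,0,0.006,0]
    - [-0.001,0.001,0.072,0,0,0.006,0]
    - [-0.001,0.001,0.082,0,0,0.006,0]
    - [-0.001,0.001,0.082,0,0,0.006,0]

```text
time: 2.38
tool_pos: [491.7, 147.9, 94.8]
tcp_rot: [-179.8, 0.2, 57.4]
ft_force: [-0.1, -0.2, -0.3]
finger_gap: 85.2
```

```bash
python3 snap.py a2 190 180 230 140; python3 go.py 494 152 96 58
```

```text
t 2.48 pos [494.2 148.4  98.4] [180.    -0.    57.41] gap 85.3 F [-0.  -0.1  0.7] j [ 11.  -1. 105.  -0.  76.  44.]
shift m [ 0.0029 -0.0021  0.0024] rot [ 0.     -0.     -0.0102] rows>= 0.1
```

View pics/a2.png

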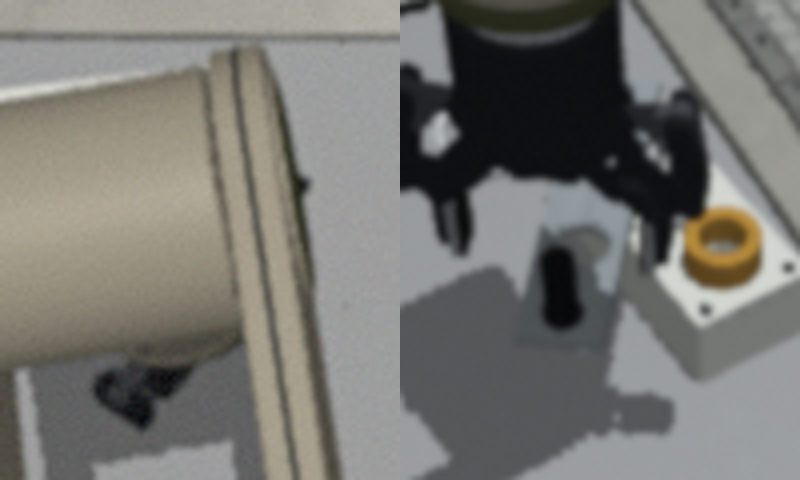

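```bash
python3 - <<'E'
from h import *
import pickle
D=pickle.load(open('a2.pkl','rb'))['scene']
def c(p): u,v=proj(D,p);return round((u-230)*4+400),round((v-140)*4)
for z in(98,111,120):print(z,c((494,148.4,z)),[c((494+s*46*np.sin(np.radians(57.4)),148.4-s*46*np.cos(np.radians(57.4)),z)) for s in(-1,1)])
for z in(88,110,132):print('knob',z,c((494,152,z)))
E
```

```text
98 (567, 302) [(477, 294), (658, 311)]
111 (565, 286) [(474, 277), (657, 294)]
120 (564, 274) [(472, 265), (657, 282)]
knob 88 (566, 310)
knob 110 (563, 282)
knob 132 (560, 252)
```

```bash
python3 - <<'E'
from h import *
from bench import r
import cv2,pickle
D=r.snapshot('scene');s=r.sense();p=s['tool_pos'];print(p,s['tcp_rot'],s['time'])
a=D['pixels'][:,:,::-1].copy()
def c(p): u,v=proj(D,p);return int((u-310*0-310+0)*0+u),v
k=7;x0,y0=325-100+0,155
x0=315-85;im=cv2.resize(a[y0:y0+80,x0:x0+100],None,fx=k,fy=k,interpolation=cv2.INTER_CUBIC)
y=np.radians(s['tcp_rot'][2])
for z in(98,111,125):
  for t in(-46,0,46):
    u,v=proj(D,(p[0]+t*np.sin(y),p[1]-t*np.cos(y),z));cv2.circle(im,(int((u+.5-x0)*k),int((v+.5-y0)*k)),3,(0,255,0) if z==111 else (0,0,255),-1)
cv2.imwrite('pics/a3.png',im)
E
```

```text
[495.01898513 148.65428121  99.36164264] [ 1.79921496e+02 -7.42031578e-02  5.74227104e+01] 2.5333
```

View pics/a3.png

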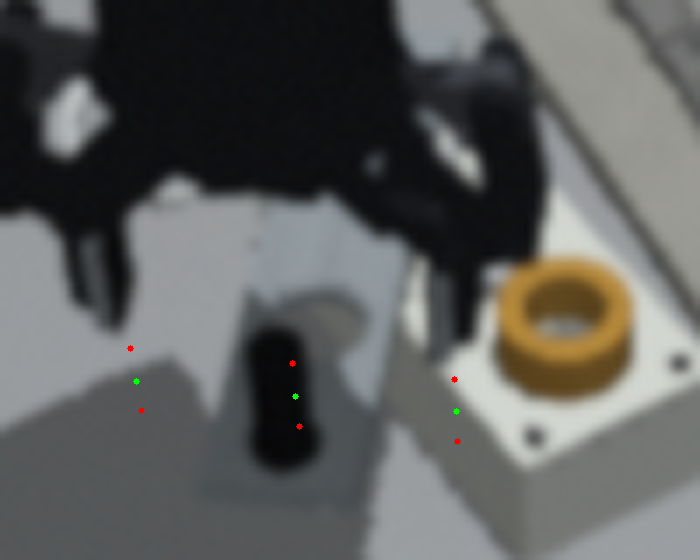

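```bash
python3 - <<'E'
from h import *
import pickle
from bench import r
D=pickle.load(open('a2.pkl','rb'))['scene']
# rays of tips mid: now, a1
for n,(u,v),zs in(('now',(230+275/7,155+345/7),(99,111,120,130,140)),('a1',(230+137/4,140+125/4),(178,191,200,210,220))):
  for z in zs: print(n,z,at(D,u,v,z).round(1))
print(r.sense()['joint_pos'])
E
```

```text
now 99 [500.7 177.8  99. ]
now 111 [497.5 167.6 111. ]
now 120 [495.  159.9 120. ]
now 130 [492.3 151.3 130. ]
now 140 [489.6 142.8 140. ]
a1 178 [502.8 193.2 178. ]
a1 191 [498.8 180.4 191. ]
a1 200 [496.  171.5 200. ]
a1 210 [492.9 161.6 210. ]
a1 220 [489.9 151.7 220. ]
[ 1.10302884e+01 -1.36456703e+00  1.05275102e+02 -4.29049439e-04
  7.59814427e+01  4.36077324e+01]
```

The knob projects exactly where it was measured: top (558,250), foot (562,315) in the crop. The open fingertips look about 30 mm higher than TCP height. I'll go 9 mm lower, which is still clear of the bar, and close gently.

Emit:
jog_arm:
  targets:
    - [0.001,0,0.004,0,0,-0.01,0]
    - [0.002,-0.001,0.008,0,0,-0.01,0]
    - [0.002,-0.001,0.008,0,0,-0.01,0.3]
    - [0.002,-0.001,0.008,0,0,-0.01,0.5]
    - [0.002,-0.001,0.008,0,0,-0.01,0.5]
  newtons: 20

```text
time: 2.95
tool_pos: [494.4, 151.0, 90.0]
tcp_rot: [180.0, -0.0, 58.0]
ft_force: [0.7, -0.7, 0.1]
finger_gap: 51.7
```

Emit:
jog_arm:
  targets:
    - [0,0,0,0,0,0,0.5]
    - [0,0,0,0,0,0,0.5]

```text
time: 3.12
tool_pos: [494.4, 151.0, 90.0]
tcp_rot: [180.0, -0.0, 58.0]
ft_force: [-0.0, 0.5, 0.4]
finger_gap: 42.8
```

```bash
python3 snap.py a4 190 180 230 140; python3 go.py 494 152 91 58
```

```text
t 3.22 pos [494.4 151.   89.9] [180.    -0.    58.03] gap 42.6 F [-0.2  0.7 -0.5] j [ 11.  -1. 106.   0.  75.  43.]
shift m [ 0.0007 -0.0009 -0.0011] rot [ 0.     -0.0001  0.0005] rows>= 0.0
```

View pics/a4.png

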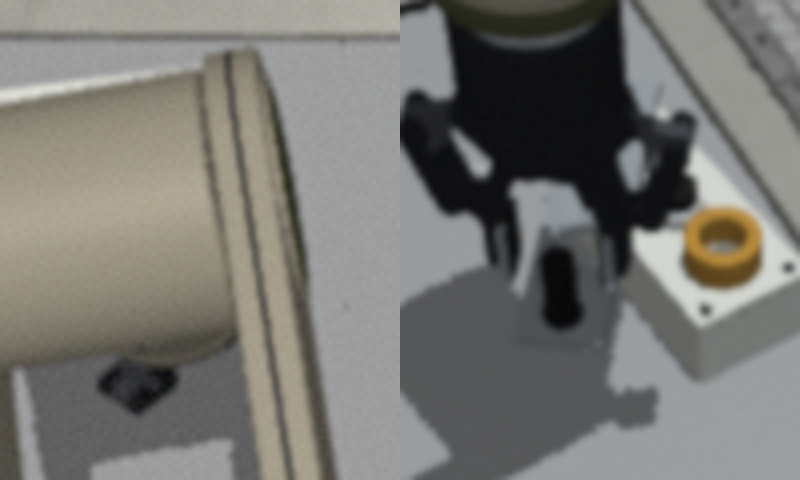

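The half-closed fingertips sit at about (515,285) and (605,290) in the crop, one each side of the knob at (560,285). Closing on it.

Emit:
jog_arm:
  targets:
    - [0,0,0,0,0,0,0.7]
    - [0,0,0,0,0,0,1]
    - [0,0,0,0,0,0,1]
    - [0,0,0,0,0,0,1]
    - [0,0,0,0,0,0,1]
  newtons: 25

```text
time: 3.63
tool_pos: [494.3, 150.9, 89.9]
tcp_rot: [180.0, 0.0, 58.0]
ft_force: [-1.0, -0.4, 1.6]
finger_gap: 16.2
```

```bash
python3 snap.py a5 190 180 230 140; python3 go.py 494 152 91 58
```

```text
t 3.73 pos [494.4 150.9  89.9] [180.    -0.    58.03] gap 15.9 F [-0.9 -0.8  1.9] j [ 11.  -1. 106.  -0.  75.  43.]
shift m [ 0.0007 -0.0009 -0.0011] rot [ 0.0001 -0.      0.0005] rows>= 0.0
```

View pics/a5.png

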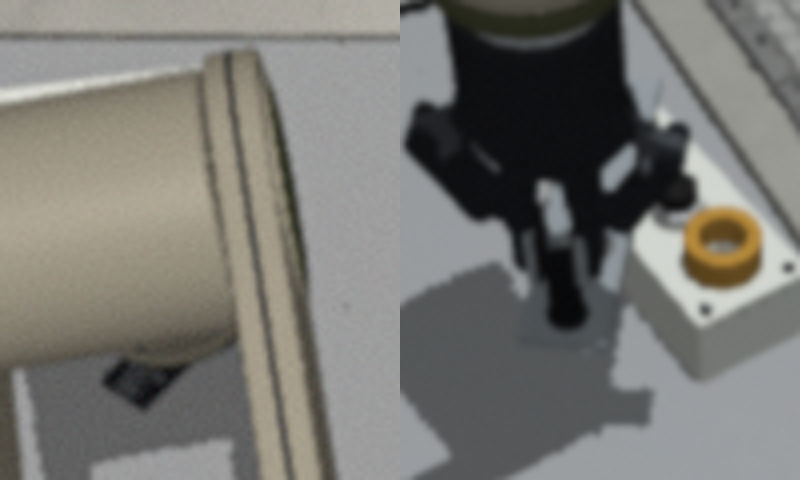

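```bash
cat > arc.py <<'E'
from h import *
import sys
# tool-frame rows for rotating the tool about a vertical pivot
P=np.array([580.2,288.8]);
x,y,yaw,step,n=map(float,sys.argv[1:])
R=Ro.from_euler('xyz',[180,0,yaw],degrees=True)
for i in range(1,int(n)+1):
    a=np.radians(step*i);M=np.array([[np.cos(a),-np.sin(a)],[np.sin(a),np.cos(a)]])
    d=np.r_[M@(np.array([x,y])-P)+P-[x,y],0];print((R.inv().apply(d)/1000).round(4),round(-a,4))
E
python3 arc.py 494.4 150.9 58 2.6 5
```

```text
[0.0002 0.0074 0.    ] -0.0454
[0.0007 0.0147 0.    ] -0.0908
[0.0015 0.022  0.    ] -0.1361
[0.0027 0.0293 0.    ] -0.1815
[0.0042 0.0365 0.    ] -0.2269
```

Emit:
jog_arm:
  targets:
    - [0.0002,0.0074,0,0,0,-0.0454,1]
    - [0.0007,0.0147,0,0,0,-0.0908,1]
    - [0.0015,0.022,0,0,0,-0.1361,1]
    - [0.0027,0.0293,0,0,0,-0.1815,1]
    - [0.0042,0.0365,0,0,0,-0.2269,1]

```text
time: 4.15
tool_pos: [527.9, 135.0, 89.9]
tcp_rot: [180.0, 0.0, 71.2]
ft_force: [-0.7, -0.1, 2.2]
finger_gap: 16.1
```

Emit:
jog_arm:
  targets:
    - [0.0002,0.0074,0,0,0,-0.0454,1]
    - [0.0007,0.0147,0,0,0,-0.0908,1]
    - [0.0015,0.022,0,0,0,-0.1361,1]
    - [0.0027,0.0293,0,0,0,-0.1815,1]
    - [0.0042,0.0365,0,0,0,-0.2269,1]

```text
time: 4.57
tool_pos: [563.9, 127.1, 89.9]
tcp_rot: [180.0, 0.0, 84.2]
ft_force: [-0.7, -0.4, 2.7]
finger_gap: 16.2
```

Emit:
jog_arm:
  targets:
    - [0.0002,0.0074,0,0,0,-0.0454,1]
    - [0.0007,0.0147,0,0,0,-0.0908,1]
    - [0.0015,0.022,0,0,0,-0.1361,1]
    - [0.0027,0.0293,0,0,0,-0.1815,1]
    - [0.0042,0.0365,0,0,0,-0.2269,1]

```text
time: 4.98
tool_pos: [600.7, 127.5, 90.0]
tcp_rot: [180.0, 0.0, 97.1]
ft_force: [-0.7, -0.0, 2.4]
finger_gap: 16.7
```

Emit:
jog_arm:
  targets:
    - [0,0,0,0,0,0,1]
    - [0,0,0,0,0,0,1]

```text
time: 5.15
tool_pos: [600.6, 127.5, 90.0]
tcp_rot: [180.0, 0.0, 96.9]
ft_force: [0.4, -1.2, 3.1]
finger_gap: 15.8
```

```bash
python3 snap.py a6 170 170 250 140; python3 go.py 599.9 127.8 91 97
```

```text
t 5.25 pos [600.2 127.5  90. ] [1.7998e+02 2.0000e-02 9.6940e+01] gap 16.2 F [-0.3 -2.3  2.9] j [ 7. 14. 90. -0. 76.  0.]
shift m [ 0.0004 -0.0002 -0.001 ] rot [ 0.0004  0.0004 -0.001 ] rows>= 0.0
```

View pics/a6.png

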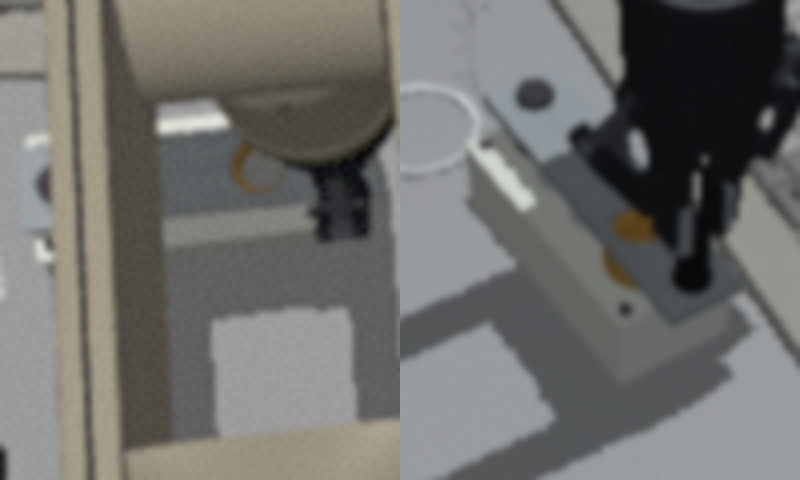

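The bar now lies over the holder, with brass showing through its hole (top crop around (258,170)). I'll release, back off and check the alignment.

Emit:
jog_arm:
  targets:
    - [0,0,0,0,0,0,0.7]
    - [0,0,0,0,0,0,0.4]
    - [0,0,0,0,0,0,0.2]
    - [0,0,0,0,0,0,0]
    - [0,0,0,0,0,0,0]

```text
time: 5.67
tool_pos: [599.9, 127.8, 89.6]
tcp_rot: [-180.0, -0.0, 97.0]
ft_force: [-0.2, -0.5, -0.2]
finger_gap: 72.8
```

Emit:
jog_arm:
  targets:
    - [0,0,-0.01,0,0,0,0]
    - [0,0,-0.035,0,0,0,0]
    - [0,0,-0.07,0,0,0,0]
    - [0,0,-0.1,0,0,0,0]
    - [0,0,-0.11,0,0,0,0]

```text
time: 6.08
tool_pos: [602.7, 128.1, 206.9]
tcp_rot: [179.5, -0.0, 97.0]
ft_force: [0.2, -0.1, 2.0]
finger_gap: 85.0
```

```bash
python3 go.py 446.2 -247.5 200 110
```

```text
t 6.08 pos [602.7 128.1 206.9] [179.52  -0.    97.03] gap 85.0 F [ 0.2 -0.1  2. ] j [ 7.  9. 83.  0. 88.  0.]
shift m [-0.3536 -0.2013  0.0052] rot [ 0.0083  0.0009 -0.2264] rows>= 9.8
```

Emit:
jog_arm:
  targets:
    - [-0.035,-0.02,0,0,0,0,0]
    - [-0.07,-0.04,0,0,0,0,0]
    - [-0.106,-0.06,0,0,0,0,0]
    - [-0.141,-0.08,0,0,0,0,0]
    - [-0.177,-0.1,0,0,0,0,0]

```text
time: 6.5
tool_pos: [521.6, -61.4, 200.3]
tcp_rot: [180.0, 0.0, 97.1]
ft_force: [0.8, -0.9, -0.2]
finger_gap: 85.5
```

Emit:
jog_arm:
  targets:
    - [-0.035,-0.02,0,0,0,-0.045,0]
    - [-0.07,-0.04,0,0,0,-0.09,0]
    - [-0.106,-0.06,0,0,0,-0.135,0]
    - [-0.141,-0.08,0,0,0,-0.18,0]
    - [-0.177,-0.1,0,0,0,-0.226,0]

```text
time: 6.92
tool_pos: [443.9, -249.6, 200.5]
tcp_rot: [180.0, 0.0, 110.1]
ft_force: [1.7, -0.0, 0.0]
finger_gap: 85.4
```

```bash
python3 snap.py b1 165 170 250 140; python3 go.py 446.2 -247.5 70 110
```

```text
t 7.02 pos [ 442.5 -253.3  200.3] [-1.7993e+02  1.2000e-01  1.0974e+02] gap 85.4 F [ 0.7 -0.6 -0.4] j [-35.  -7. 100.  -0.  87. -55.]
shift m [0.0044 0.0056 0.1303] rot [-0.0012  0.002  -0.0046] rows>= 3.1
```

View pics/b1.png

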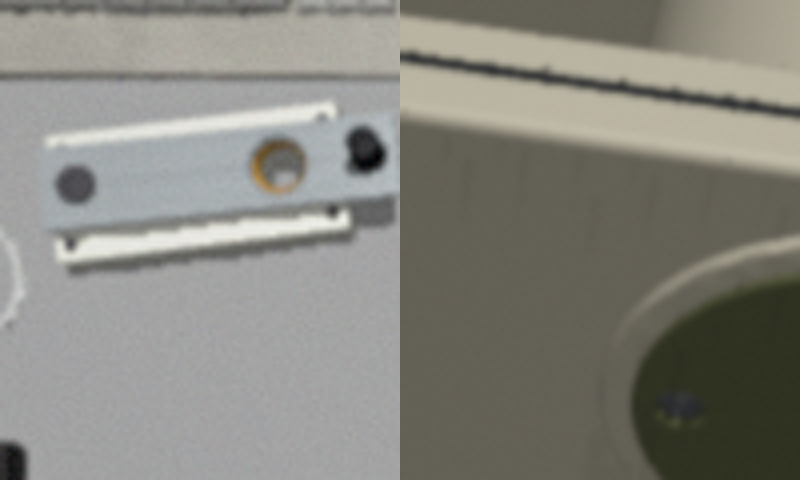

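```bash
python3 - <<'E'
from h import *
import pickle,cv2
D=pickle.load(open('b1.pkl','rb'))['top']
a=D['pixels'][:,:,::-1]
x0,y0,k=170,185,7
im=cv2.resize(a[y0:y0+65,x0:x0+110],None,fx=k,fy=k,interpolation=cv2.INTER_CUBIC)
raw=im.copy()
def circ(c,rad,z,col):
    t=np.linspace(0,2*np.pi,60);q=[proj(D,(c[0]+rad*np.cos(i),c[1]+rad*np.sin(i),z)) for i in t]
    cv2.polylines(im,[np.array([[(u+.5-x0)*k,(v+.5-y0)*k] for u,v in q],int)],True,col,1)
P=np.array([580.2,288.8]);S=np.array([593.6,179.3])
circ(S,13,72,(0,0,255));circ(S,15,84,(0,255,0))
circ(P+160*np.array([np.cos(np.radians(-83)),np.sin(np.radians(-83))]),9,132,(255,0,255))
cv2.imwrite('pics/b1z.png',im)
E
```

```text
(no output)
```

View pics/b1z.png

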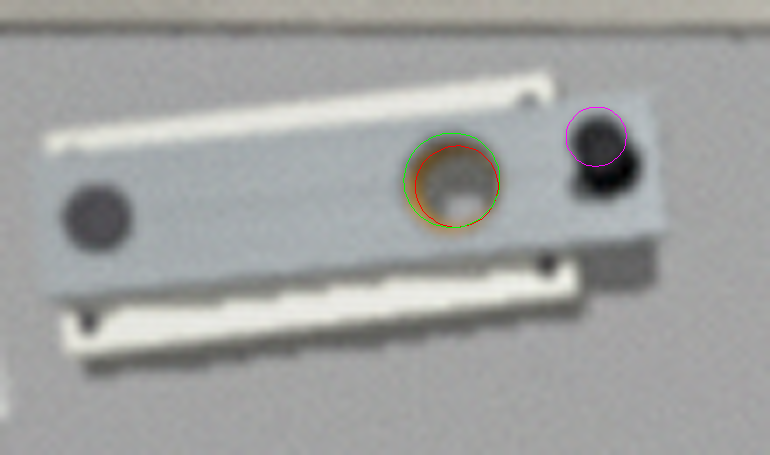

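```bash
python3 - <<'E'
from h import *
import pickle,cv2
D=pickle.load(open('b1.pkl','rb'))['top']
a=cv2.cvtColor(D['pixels'],cv2.COLOR_RGB2GRAY).astype(float)
x0,y0=170,185
def cross(col,lo,hi,thr,rising):
    for v in range(lo,hi):
        p,q=a[v,col],a[v+1,col]
        if (rising and p<thr<=q) or (not rising and p>=thr>q): return v+(thr-p)/(q-p)
L={'Htop':[],'Btop':[],'Bbot':[],'Hbot':[]}
for u in range(182,242):
    vt=204.5-(u-176)*0.124   # approx strip
    c=int(round(vt));
    seg=[(c-5,c+3,True,'Htop',185),(c,c+6,False,'Btop',195)]
    vb=233-(u-180)*0.12;c=int(round(vb))
    seg+=[(c-6,c+1,True,'Bbot',195),(c,c+6,False,'Hbot',180)]
    for lo,hi,ri,n,th in seg:
        v=cross(u,lo,hi,th,ri)
        if v: L[n].append((u,v))
for n,z in(('Htop',50),('Btop',84),('Bbot',84),('Hbot',50)):
    q=np.array(L[n]);
    if len(q)<8: print(n,len(q));continue
    W=np.array([at(D,u,v,z)[:2] for u,v in q]);
    m=np.ones(len(W),bool)
    for _ in range(4):
        f=np.polyfit(W[m,1],W[m,0],1);e=W[:,0]-np.polyval(f,W[:,1]);m=abs(e)<max(1,1.5*e[m].std())
    print(n,m.sum(),'x@y=179: %.1f'%np.polyval(f,179.3),'angle',np.degrees(np.arctan2(-1,-f[0])).round(2),e[m].std().round(2))
E
```

```text
Htop 60 x@y=179: 632.3 angle -81.93 0.16
Btop 60 x@y=179: 614.7 angle -83.25 0.14
Bbot 43 x@y=179: 562.2 angle -82.84 0.52
Hbot 60 x@y=179: 558.1 angle -82.11 0.11
```

```bash
python3 - <<'E'
from h import *
import pickle,cv2
for n in('top','scene'):
    D=pickle.load(open('d0.pkl','rb'))[n];hsv=cv2.cvtColor(D['pixels'],cv2.COLOR_RGB2HSV)
    m=cv2.inRange(hsv,(12,110,60),(28,255,255))
    box=(225,200,247,224) if n=='top' else (295,185,326,220)
    M=np.zeros_like(m);M[box[1]:box[3],box[0]:box[2]]=m[box[1]:box[3],box[0]:box[2]]
    c,h=cv2.findContours(M,cv2.RETR_CCOMP,cv2.CHAIN_APPROX_NONE)
    for i,k in enumerate(c):
        if len(k)>=8:
            e=cv2.fitEllipse(k);print(n,len(k),h[0][i][3],np.round(e,2) if 0 else e, at(D,*e[0],72).round(1))
# holder edges direction in d0 and bar hole in b1
D=pickle.load(open('b1.pkl','rb'))['top'];hsv=cv2.cvtColor(D['pixels'],cv2.COLOR_RGB2HSV);g=cv2.cvtColor(D['pixels'],cv2.COLOR_RGB2GRAY)
im=D['pixels'].astype(int);print(g[200:222:2,222:248:2])
m=((g<135)|((im[...,0]-im[...,2])>5)).astype(np.uint8)
m[:202]=0;m[221:]=0;m[:,:224]=0;m[:,246:]=0
c,h=cv2.findContours(m,cv2.RETR_EXTERNAL,cv2.CHAIN_APPROX_NONE)
k=max(c,key=len);e=cv2.fitEllipse(k);print(e,at(D,*e[0],84).round(1))
E
```

```text
top 50 -1 ((234.9945526123047, 211.45787048339844), (17.58017349243164, 18.155574798583984), 117.10265350341797) [592.9 178.8  72. ]
top 32 0 ((235.13316345214844, 211.4620361328125), (11.215062141418457, 11.832056999206543), 66.455810546875) [592.9 178.5  72. ]
scene 56 -1 ((310.0985412597656, 201.21371459960938), (18.599140167236328, 19.062416076660156), 176.87234497070312) [590.  171.7  72. ]
scene 20 0 ((309.98919677734375, 201.0423126220703), (4.333427906036377, 9.339231491088867), 91.8998794555664) [590.  172.3  72. ]
[[228 228 227 225 225 224 219 213 206 199 190 162 163]
 [195 186 188 181 174 173 169 172 170 171 174 174 174]
 [170 171 168 171 154 130 123 128 151 173 175 175 180]
 [174 172 173 156 111  81  81  87  97 150 173 176 177]
 [173 175 167 119  84  91 100 102  98 110 168 175 176]
 [174 173 158 122  91 104  99 101 105 103 160 172 174]
 [166 169 159 130 104 101 114 117 109 108 167 175 177]
 [173 171 169 149 123 109 150 165 150 132 175 180 177]
 [173 178 175 165 149 128 150 154 149 165 180 174 177]
 [175 173 169 173 163 157 156 158 168 171 171 175 175]
 [173 174 172 173 173 170 166 163 162 158 145 143 141]]
((234.07066345214844, 211.0902099609375), (13.782118797302246, 14.316925048828125), 19.892494201660156) [591.7 179.2  84. ]
```

Bar check from the top camera: bar hole at (591.7,179.2), socket at (592.9,178.7). That puts them about 1–2 mm apart, which is fine for a 14 mm pin. Next I'll descend on the red pin.

```bash
python3 go.py 446.3 -247.6 125 110
```

```text
t 7.02 pos [ 442.5 -253.3  200.3] [-1.7993e+02  1.2000e-01  1.0974e+02] gap 85.4 F [ 0.7 -0.6 -0.4] j [-35.  -7. 100.  -0.  87. -55.]
shift m [0.0042 0.0056 0.0753] rot [-0.0012  0.002  -0.0046] rows>= 1.8
```

Emit:
jog_arm:
  targets:
    - [0,0.002,0.02,0,0,0,0]
    - [0.002,0.003,0.04,0,0,0,0]
    - [0.002,0.003,0.055,0,0,0,0]
    - [0.002,0.003,0.06,0,0,0,0]
    - [0.002,0.003,0.06,0,0,0,0]

```text
time: 7.43
tool_pos: [446.3, -244.1, 138.4]
tcp_rot: [-179.9, -0.1, 110.0]
ft_force: [-0.3, 0.2, 0.2]
finger_gap: 85.4
```

Emit:
jog_arm:
  targets:
    - [0,0,0,0,0,0,0]
    - [0,0,0,0,0,0,0]

```text
time: 7.6
tool_pos: [448.0, -245.5, 141.3]
tcp_rot: [179.9, 0.1, 110.0]
ft_force: [0.4, -1.0, -0.7]
finger_gap: 85.5
```

```bash
python3 snap.py c1 380 220 290 360; python3 go.py 446.3 -247.6 66 110
```

```text
t 7.7 pos [ 448.  -245.6  141.3] [1.7992e+02 1.1000e-01 1.0999e+02] gap 85.3 F [ 0.2 -0.1 -0.1] j [-34.  -4. 104.   0.  81. -54.]
shift m [-0.0012 -0.0023  0.0753] rot [ 0.0013  0.0019 -0.0002] rows>= 1.8
```

View pics/c1.png

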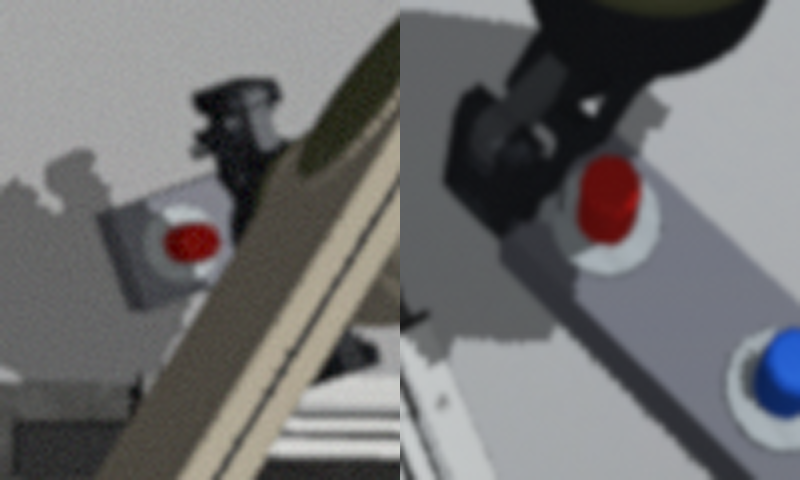

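The red pin is undisturbed: its head is at (608,198) in the scene crop, between the two fingers. The blue pin at (785,370) is clear. Descending.

Emit:
jog_arm:
  targets:
    - [-0.0012,-0.0023,0.02,0,0.002,0,0]
    - [-0.0012,-0.0023,0.04,0,0.002,0,0]
    - [-0.0012,-0.0023,0.06,0,0.002,0,0]
    - [-0.0012,-0.0023,0.072,0,0.002,0,0]
    - [-0.0012,-0.0023,0.075,0,0.002,0,0.2]

```text
time: 8.12
tool_pos: [444.2, -246.3, 62.8]
tcp_rot: [-179.9, -0.3, 110.0]
ft_force: [0.2, 0.6, -0.0]
finger_gap: 75.6
```

Emit:
jog_arm:
  targets:
    - [0,0,0,0,0,0,0.4]
    - [0,0,0,0,0,0,0.45]
    - [0,0,0,0,0,0,0.45]

```text
time: 8.37
tool_pos: [446.4, -247.8, 66.4]
tcp_rot: [179.9, 0.0, 110.0]
ft_force: [0.0, 0.4, 0.2]
finger_gap: 47.1
```

```bash
python3 snap.py c2 380 220 290 360; python3 go.py 446.3 -247.6 66 110
```

```text
t 8.47 pos [ 446.2 -247.7   66.2] [ 1.7992e+02 -1.0000e-02  1.0998e+02] gap 46.9 F [0.3 0.4 0.6] j [-35.  -0. 108.   0.  72. -55.]
shift m [0.0001 0.0001 0.0002] rot [ 0.0013 -0.0001 -0.0003] rows>= 0.0
```

View pics/c2.png

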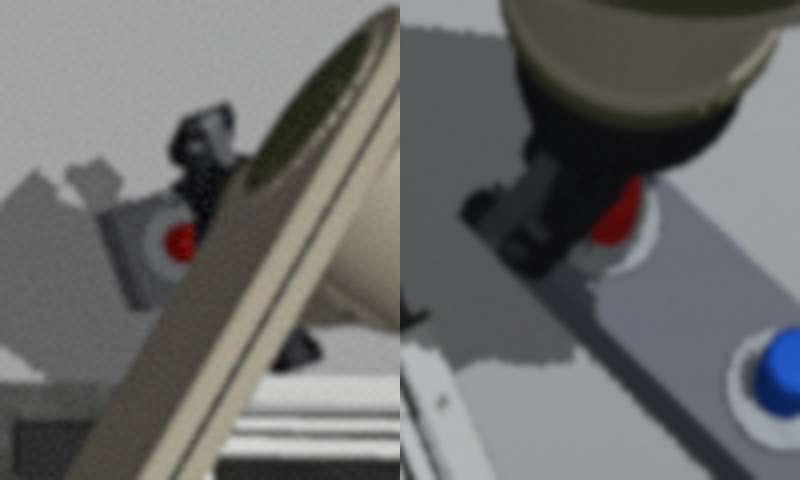

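The fingers straddle the red head and clear the collar. Closing.

Emit:
jog_arm:
  targets:
    - [0,0,0,0,0,0,0.6]
    - [0,0,0,0,0,0,1]
    - [0,0,0,0,0,0,1]
    - [0,0,0,0,0,0,1]
    - [0,0,0,0,0,0,1]
  newtons: 50

```text
time: 8.88
tool_pos: [446.0, -247.5, 65.6]
tcp_rot: [179.9, -0.0, 110.0]
ft_force: [1.3, 0.5, 6.1]
finger_gap: 19.7
```

Emit:
jog_arm:
  targets:
    - [0,0,-0.01,0,0,0,1]
    - [0,0,-0.03,0,0,0,1]
    - [0,0,-0.06,0,0,0,1]
    - [0,0,-0.095,0,0,0,1]
    - [0,0,-0.13,0,0,0,1]

```text
time: 9.3
tool_pos: [444.4, -246.8, 195.7]
tcp_rot: [-179.9, -0.2, 110.0]
ft_force: [0.2, -0.8, -0.1]
finger_gap: 19.9
```

Emit:
jog_arm:
  targets:
    - [0,0,0,0,0,0,1]
    - [0,0,0,0,0,0,1]

```text
time: 9.47
tool_pos: [446.8, -248.4, 198.1]
tcp_rot: [179.8, 0.1, 110.0]
ft_force: [0.1, -0.9, -0.6]
finger_gap: 19.7
```

```bash
python3 snap.py c3 360 200 290 330; python3 go.py 593 178.5 196 97
```

```text
t 9.57 pos [ 445.  -247.1  194.2] [-1.7996e+02 -1.6000e-01  1.0998e+02] gap 20.1 F [-0.9  0.6 -0.7] j [-35.  -6. 100.   0.  87. -55.]
shift m [ 0.3494  0.2845 -0.001 ] rot [-0.001  -0.0028  0.2265] rows>= 10.8
```

View pics/c3.png

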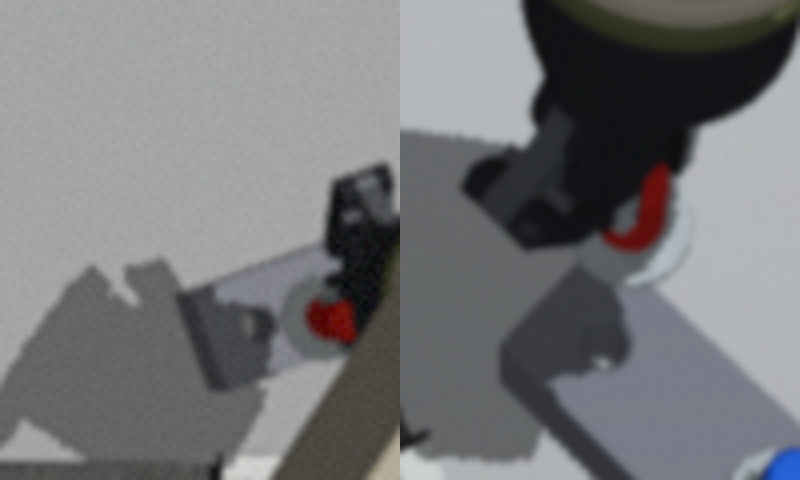

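The pin is lifted and upright, and the stand hole is empty (scene crop (605,350)). Carrying it over, raised so it clears the knob.

Emit:
jog_arm:
  targets:
    - [0.023,0.019,-0.01,0,0,0,1]
    - [0.046,0.038,-0.02,0,0,0,1]
    - [0.07,0.057,-0.03,0,0,0,1]
    - [0.093,0.076,-0.036,0,0,0,1]
    - [0.1165,0.095,-0.04,0,0,0,1]

```text
time: 9.98
tool_pos: [494.4, -104.1, 233.9]
tcp_rot: [-179.9, -0.2, 110.0]
ft_force: [0.6, -0.2, -0.6]
finger_gap: 19.8
```

Emit:
jog_arm:
  targets:
    - [0.023,0.019,0,0,0,0,1]
    - [0.046,0.038,0,0,0,0,1]
    - [0.07,0.057,0,0,0,0,1]
    - [0.093,0.076,0,0,0,0,1]
    - [0.1165,0.095,0,0,0,0,1]

```text
time: 10.4
tool_pos: [543.4, 37.9, 232.9]
tcp_rot: [-179.8, -0.2, 110.0]
ft_force: [0.1, -0.1, -1.4]
finger_gap: 19.9
```

Emit:
jog_arm:
  targets:
    - [0.023,0.019,0,0,0,0.045,1]
    - [0.046,0.038,0,0,0,0.09,1]
    - [0.07,0.057,0,0,0,0.135,1]
    - [0.093,0.076,0,0,0,0.18,1]
    - [0.1165,0.095,0,0,0,0.227,1]

```text
time: 10.82
tool_pos: [592.9, 179.6, 232.8]
tcp_rot: [-179.7, -0.1, 96.8]
ft_force: [0.4, -0.1, -0.3]
finger_gap: 20.1
```

Emit:
jog_arm:
  targets:
    - [0,0,0,0,0,0,1]
    - [0,0,0,0,0,0,1]
    - [0,0,0,0,0,0,1]

```text
time: 11.07
tool_pos: [592.9, 178.0, 233.4]
tcp_rot: [-179.8, -0.1, 97.0]
ft_force: [0.0, -0.4, -1.0]
finger_gap: 19.7
```

```bash
python3 go.py 593 178.5 155 97
```

```text
t 11.07 pos [592.9 178.  233.4] [-1.7977e+02 -7.0000e-02  9.7030e+01] gap 19.7 F [ 0.  -0.4 -1. ] j [12. 10. 79.  0. 91.  5.]
shift m [0.0004 0.0005 0.0784] rot [-0.004  -0.0012  0.0005] rows>= 1.9
```

Emit:
jog_arm:
  targets:
    - [0.0004,0.0005,0.02,-0.004,-0.001,0,1]
    - [0.0004,0.0005,0.04,-0.004,-0.001,0,1]
    - [0.0004,0.0005,0.06,-0.004,-0.001,0,1]
    - [0.0004,0.0005,0.073,-0.004,-0.001,0,1]
    - [0.0004,0.0005,0.078,-0.004,-0.001,0,1]

```text
time: 11.48
tool_pos: [592.4, 177.5, 154.1]
tcp_rot: [-179.9, -0.0, 96.9]
ft_force: [-0.9, -0.6, -0.6]
finger_gap: 19.6
```

Emit:
jog_arm:
  targets:
    - [0,0,0,0,0,0,1]
    - [0,0,0,0,0,0,1]
    - [0,0,0,0,0,0,1]

```text
time: 11.73
tool_pos: [595.2, 178.9, 159.2]
tcp_rot: [179.7, -0.1, 97.0]
ft_force: [0.1, -0.2, 0.8]
finger_gap: 19.7
```

```bash
python3 snap.py e1 190 160 260 120; python3 go.py 593 178.5 97 97
```

```text
t 11.83 pos [595.2 179.1 159.2] [ 1.7965e+02 -7.0000e-02  9.6970e+01] gap 19.8 F [-0.3 -0.2 -0.6] j [12. 12. 85.  0. 83.  5.]
shift m [-0.0004 -0.0027  0.0622] rot [ 0.0061 -0.0012 -0.0005] rows>= 1.5
```

View pics/e1.png

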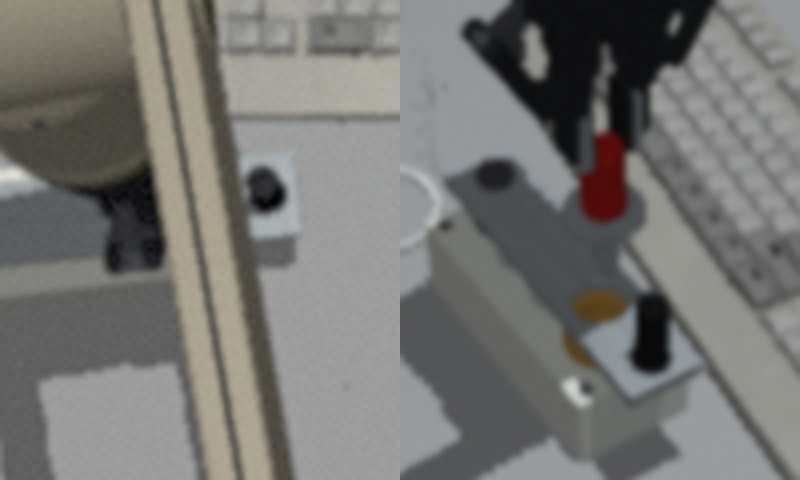

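```bash
python3 - <<'E'
from h import *
import pickle
D=pickle.load(open('e1.pkl','rb'));S=D['scene']
f=lambda x,y:(260+(x-400)/4-.4,120+y/4-.4)
print('collar',at(S,*f(604,214),151).round(1),'headtop?',at(S,*f(609,145),198).round(1))
print('barhole',at(S,*f(598,308),84).round(1))
c=lambda p:tuple(np.round([(proj(S,p)[0]-260+.4)*4+400,(proj(S,p)[1]-120+.4)*4]))
print('pin axis tcp: collar',c((595.2,179.1,151)),'tip',c((595.2,179.1,102)),'hole84',c((592.5,179,84)),'sock72',c((593,178.5,72)))
E
```

```text
collar [593.1 175.3 151. ] headtop? [595.  173.4 198. ]
barhole [589.1 174.7  84. ]
pin axis tcp: collar (np.float64(604.0), np.float64(208.0)) tip (np.float64(605.0), np.float64(275.0)) hole84 (np.float64(600.0), np.float64(301.0)) sock72 (np.float64(602.0), np.float64(316.0))
```

The red pin hangs over the hole in the scene crop: collar (604,214), tip near (605,275), bar hole (598,306). It is about 2.5 mm too far in +x, so I'll correct that and enter the hole.

Emit:
jog_arm:
  targets:
    - [-0.0003,-0.0027,0.005,0.006,-0.001,0,1]
    - [-0.0003,-0.0027,0.015,0.006,-0.001,0,1]
    - [-0.0003,-0.0027,0.025,0.006,-0.001,0,1]
    - [-0.0003,-0.0027,0.03,0.006,-0.001,0,1]
    - [-0.0003,-0.0027,0.03,0.006,-0.001,0,1]

```text
time: 12.25
tool_pos: [590.0, 178.1, 124.5]
tcp_rot: [-179.6, 0.0, 97.0]
ft_force: [-0.3, -0.7, 0.1]
finger_gap: 19.9
```

Emit:
jog_arm:
  targets:
    - [0,0,0,0,0,0,1]
    - [0,0,0,0,0,0,1]

```text
time: 12.42
tool_pos: [591.8, 178.4, 127.5]
tcp_rot: [-179.9, 0.0, 97.0]
ft_force: [0.1, -0.3, -1.5]
finger_gap: 19.8
```

```bash
python3 snap.py e2 190 160 260 120; python3 go.py 592.8 178.7 102 97
```

```text
t 12.52 pos [592.2 178.5 128.1] [-179.91   -0.     96.97] gap 19.9 F [ 0.4 -0.9 -0.3] j [12. 13. 87.  0. 80.  5.]
shift m [0.0001 0.0007 0.0261] rot [-0.0015 -0.     -0.0004] rows>= 0.6
```

View pics/e2.png

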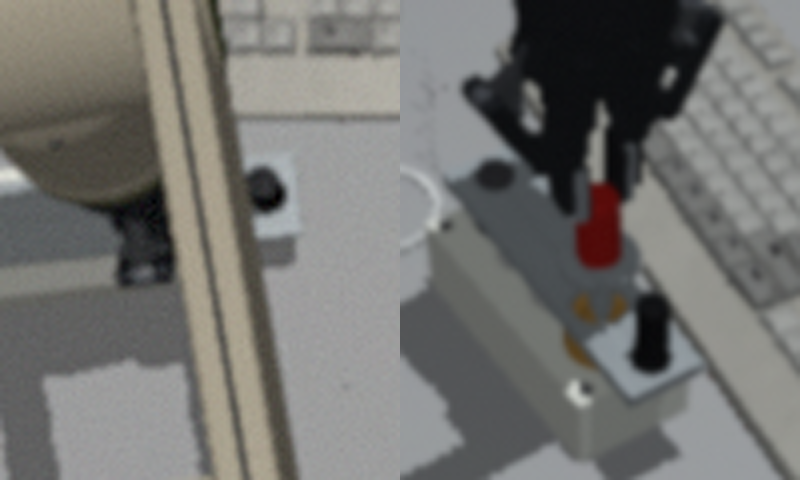

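The shank is in the hole, with brass showing evenly on both sides at (585,305) and (615,305), and there is no force. Lowering further.

Emit:
jog_arm:
  targets:
    - [0,0.0003,0.005,0,0,0,1]
    - [0,0.0005,0.01,0,0,0,1]
    - [0,0.0005,0.015,0,0,0,1]
    - [0,0.0005,0.019,0,0,0,1]
    - [0,0.0005,0.022,0,0,0,1]

```text
time: 12.93
tool_pos: [591.7, 178.4, 104.4]
tcp_rot: [-179.8, 0.0, 97.0]
ft_force: [-0.3, 0.1, -0.5]
finger_gap: 19.9
```

Emit:
jog_arm:
  targets:
    - [0,0,0.001,0,0,0,1]
    - [0,0,0.002,0,0,0,1]
    - [0,0,0.003,0,0,0,1]
    - [0,0,0.004,0,0,0,1]

```text
time: 13.27
tool_pos: [592.4, 178.5, 101.7]
tcp_rot: [-179.9, -0.0, 97.0]
ft_force: [0.1, 0.1, 0.2]
finger_gap: 19.5
```

Emit:
jog_arm:
  targets:
    - [0,0,0.001,0,0,0,1]
    - [0,0,0.002,0,0,0,1]
    - [0,0,0.002,0,0,0,1]

```text
time: 13.52
tool_pos: [592.1, 178.4, 99.3]
tcp_rot: [-179.9, 0.0, 97.0]
ft_force: [-0.0, 0.1, -0.8]
finger_gap: 19.9
```

Emit:
jog_arm:
  targets:
    - [0,0,0.0005,0,0,0,1]
    - [0,0,0.001,0,0,0,1]
    - [0,0,0.0015,0,0,0,1]
    - [0,0,0.0015,0,0,0,1]

```text
time: 13.85
tool_pos: [592.1, 178.4, 97.9]
tcp_rot: [-179.9, 0.0, 97.0]
ft_force: [-1.0, 0.9, -1.1]
finger_gap: 19.8
```

Emit:
jog_arm:
  targets:
    - [0,0,0.0005,0,0,0,1]
    - [0,0,0.001,0,0,0,1]
    - [0,0,0.001,0,0,0,1]

```text
time: 14.1
tool_pos: [592.5, 178.5, 97.6]
tcp_rot: [-179.9, -0.0, 97.0]
ft_force: [-1.6, -0.6, 3.5]
finger_gap: 19.7
```

Contact came at the expected height: 97.6 against 98 mm, with a 3.5 N upward force. I'll release and retreat.

Emit:
jog_arm:
  targets:
    - [0,0,0.0005,0,0,0,1]
    - [0,0,0.0005,0,0,0,0.7]
    - [0,0,0.0005,0,0,0,0.5]
    - [0,0,0.0005,0,0,0,0.3]
    - [0,0,0.0005,0,0,0,0.2]

```text
time: 14.52
tool_pos: [591.9, 178.4, 96.1]
tcp_rot: [-179.8, 0.0, 97.0]
ft_force: [-0.5, 0.0, 0.8]
finger_gap: 61.2
```

Emit:
jog_arm:
  targets:
    - [0,0,0,0,0,0,0.1]
    - [0,0,-0.01,0,0,0,0.1]
    - [0,0,-0.035,0,0,0,0.1]
    - [0,0,-0.07,0,0,0,0.1]
    - [0,0,-0.11,0,0,0,0.1]

```text
time: 14.93
tool_pos: [590.8, 178.2, 206.0]
tcp_rot: [-179.6, 0.0, 97.0]
ft_force: [0.5, 0.5, 1.1]
finger_gap: 76.7
```

Emit:
jog_arm:
  targets:
    - [-0.03,0,0,0,0,0,0]
    - [-0.07,0,0,0,0,0,0]
    - [-0.11,0,0,0,0,0,0]
    - [-0.15,0,0,0,0,0,0]
    - [-0.19,0,0,0,0,0,0]

```text
time: 15.35
tool_pos: [615.6, -11.7, 207.7]
tcp_rot: [-179.9, 0.0, 97.0]
ft_force: [0.8, -0.2, -0.6]
finger_gap: 85.3
```

Emit:
jog_arm:
  targets:
    - [-0.03,0,0,0,0,0,0]
    - [-0.07,0,0,0,0,0,0]
    - [-0.11,0,0,0,0,0,0]
    - [-0.15,0,0,0,0,0,0]
    - [-0.19,0,0,0,0,0,0]

```text
time: 15.77
tool_pos: [638.6, -200.7, 207.6]
tcp_rot: [-179.9, 0.0, 97.0]
ft_force: [0.8, 0.3, -0.5]
finger_gap: 85.4
```

```bash
python3 snap.py f1 180 170 260 120; python3 go.py 592.8 178.7 102 97
```

```text
t 15.87 pos [ 638.  -205.3  206.8] [-1.7984e+02  1.3000e-01  9.6630e+01] gap 85.5 F [-0.3  0.9 -0.4] j [-22.  18.  72.  -0.  90. -29.]
shift m [ 3.868e-01 -2.000e-04  1.039e-01] rot [-0.0028  0.0023 -0.0064] rows>= 9.6
```

View pics/f1.png

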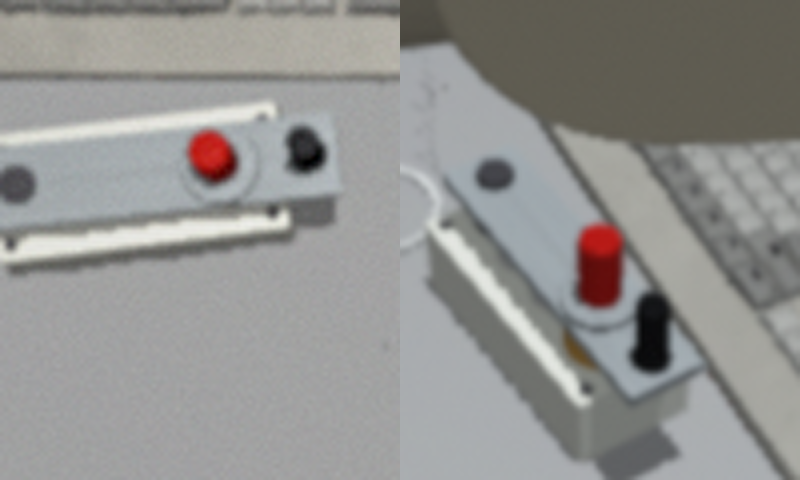

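The red pin stands upright with its collar flat on the bar: top crop (212,155), scene crop (600,265). The knob and bar have not moved. I'll let the arm settle, check the height, and hand in.

Emit:
jog_arm:
  targets:
    - [0,0,0,0,0,0,0]
    - [0,0,0,0,0,0,0]
    - [0,0,0,0,0,0,0]
    - [0,0,0,0,0,0,0]
    - [0,0,0,0,0,0,0]

```text
time: 16.28
tool_pos: [638.8, -197.3, 206.9]
tcp_rot: [-179.9, 0.0, 97.1]
ft_force: [-0.1, 0.0, 0.0]
finger_gap: 85.7
```

```bash
python3 - <<'E'
from h import *
from bench import r
import pickle
D=pickle.load(open('f1.pkl','rb'))
print('headtop z137.5', at(D['top'],180+210/4-.4,170+152/4-.4,137.5).round(1), at(D['scene'],260+200/4-.4,120+240/4-.4,137.5).round(1))
print('collar z90', at(D['top'],180+219/4-.4,170+164/4-.4,90).round(1), at(D['scene'],260+200/4-.4,120+300/4-.4,90).round(1))
s=r.sense();print(s['time'],s['ft_force'],s['tool_pos'])
print(r.hand_in())
E
```

```text
headtop z137.5 [590.4 176.3 137.5] [589.2 171.8 137.5]
collar z90 [591.9 177.9  90. ] [590.2 174.4  90. ]
16.2833 [-0.05081021  0.0242059   0.02203282] [ 638.78577465 -197.3241609   206.86691842]
the job is handed in; nothing more can be done
None
```

The job is done and handed in at about 16.3 s. I swung the bar over the vials by its knob and let go, then moved the red-headed pin from the stand into the holes and let go. No verdict was reported.

**Bar alignment:** after release, the top camera put the bar hole at (591.7, 179.2) and the socket at (592.9, 178.7), so they are about 1 mm apart. The holder and bar edges fitted in the same picture suggested slightly more, 1–1.2°, or about 2 mm at the hole. I left it there because the pin has more room than that.

**Pin seating:** the pin went in with no side force. Its collar met the bar at TCP height 97.6 mm, where 98 was expected, with 3.5 N. The last pictures show the pin upright with its collar on the bar, and the arm clear of everything.

**Checks that disagreed:**
- **Cameras on the seated pin:** the top camera agrees with the socket to about 1–3 mm. The scene camera, read by eye, is off by 3–7 mm, mostly in y. It gave similar offsets on the brass boss before anything was moved, so I put this down to reading error.
- **Fingers:** the open fingertips looked about 20 mm higher in the picture than the stated geometry gives. Both grasps held anyway.

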